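# Hang the napkin caddy on the anti-jump rail

## Task

Hang the napkin caddy on the counter rail: lift it by its bar, bring its hook over the lip, and lower it until its tongue is fully home in the notch of the strip behind the lip, the hook's bridge resting on the lip; feel for the notch by sliding the tongue lightly along the strip. Never press or knock the caddy against the rail with more than 40 N. Then let go and leave it hanging still, with the other things on the counter left where they are.

Things in the scene. Friction and masses are not known exactly. Their poses are not given: they have to be found in the camera images.
- caddy_bar (a point): Centre of the caddy's level grip bar, 128 mm above the box's underside. The bar runs along the caddy's y, is 12 mm thick in x, 14 mm tall, 90 mm long, on uprights at y = +-42 mm: pinch it from above, across x, near its middle. Axes are the caddy's: z up, x from box to hook.
- caddy_hook (a point): Middle of the gap under the hook's bridge, at its underside: 42 mm in +x of and 32 mm below the bar's centre, same axes. Steel hook 36 mm wide in y: rear plate face 6 mm behind this point, bridge 5 mm thick, tongue hanging from 6 to 11 mm ahead (+x), tip 28 mm below this point. The gap goes over the lip.
- caddy: The caddy to hang: small black open box, 70 (x) by 90 (y) by 80 mm tall, about 0.35 kg, with a napkin pack in it, a bar across above it and a hook at its +x side. Origin: centre of the box's underside.
- rail_lip (a point): Middle of the lip's top edge on the fixed metal rail (400 mm long in y, 150 mm tall; z up, +x away from the robot). The lip is a wall 5 mm thick in x, centred here; its flat front goes down to the table. Behind it a channel 2.5 to 18.5 mm in +x, then a 5 mm back wall, equally tall. An opener plate hangs at y = 160 to 190 mm.
- rail: The rail, origin on the table 150 mm below the lip point. A fixed black strip fills its channel, top 12 mm below the lip's (hook point then 16 mm above the lip's top), with one notch 41 mm long, 28 mm deep, its middle at an unreported y of -50 to 50 mm: feel for it, or look from above. Tongue in it, the bridge rests on the lip, hook point level with its top.
- sauce_mid (a point): Bystander to leave alone: squeeze sauce bottle, 52 mm diameter, 160 mm tall; point on its axis half-way up.
- shaker_mid (a point): Bystander to leave alone: steel shaker, 48 mm diameter, 90 mm tall; point on its axis half-way up.
- jar_mid (a point): Bystander to leave alone: glass jar, 64 mm diameter, 90 mm tall; point on its axis half-way up.
- utensils_mid (a point): Bystander to leave alone: open stainless utensil beaker, 90 mm diameter, 130 mm tall, beyond the rail; point on its axis half-way up.
- bell_mid (a point): Bystander to leave alone: counter bell, 80 mm diameter, 55 mm tall, beyond the rail; point on its axis half-way up.

How it is judged:
By the outcome, as a careful person would: the job done as asked, in the order asked, and still so for the second after the job is handed in, with the robot touching nothing.
It also fails if it takes over 72 s, if anything falls off the work surface, if the arm or the gripper's body presses on something with over 40 N, if the wrist force passes 120 N, or if a joint passes its speed limit or range.

## Robot

A 6-joint arm with a two-finger parallel gripper is mounted at the origin on the work surface. World frame = base frame: x ahead of the robot, y to its left, z up, the work surface at z = 0. Lengths are in m, angles in degrees, forces in N, time in s.
With the tool pointing down it reaches from about 0.375 to 0.9 m from the base axis. Payload 3.1 kg.
Tool frame: the origin (TCP) lies on the centre line of the jaws, within the pads' length; the fingertips stand bot.nose_length ahead of it and the grasp point (between the pads) lies 2 mm behind it (bot.nose_length is the distance from the TCP to the fingertips, in m); z points along the fingers, y is the direction in which the jaws open and shut (so a half turn about z gives the same grasp; the last joint's range is limited). The gripper opens to 87 mm and grips with 3 to 60 N. Pads are 19 mm wide; open, the fingers measure 117 mm over their backs; the gripper's body (75 mm by 190 mm) begins 51 mm behind the grasp point.
Start: joints at [59.96, 30.224, 82.088, -0, 67.689, -10.227], TCP at [0.212, 0.588, 0.24] pointing down, gripper open.
Joint ranges: [-176.69, 176.69], [-43.24, 126.21], [12.49, 139.97], [-82, 262], [0, 151.66], [-163.58, 163.58]. Speed limits (degrees/s): [159.86, 159.86, 180, 180, 180, 180].

## Interface

Orientations are given as a 3x3 rotation matrix whose columns are the frame's x, y, z axes.
In Python, from rig import bot, optics, hand_in gives the robot as it stands. The module is installed in compiled form; this text tells all that it offers.
- The arm moves only by the tool move_arm, never from a script. Its argument "series" is a list of rows, each a list of 5 numbers: the shift along the tool's x, y, z in m, then the turn about the tool's z in rad, then the finger opening in m, from 0 to 0.087. In form: [[dx, dy, dz, roll, grip], ...]. A call has 1 to 5 rows; each row is the pose to reach, as a shift and turn from the pose measured when the call began, along the tool's axes at that moment; what a row does not reach only later rows make up. A row lasts 1/8 s, in which the tool goes at most 62.5 mm and 10.7 degrees, less where a joint would pass 70% of its speed; a pose out of reach is approached as far as the arm can. A call with a gripper value outside its range is refused whole. The fingers move at their own pace and stop on an object; the grip force is fixed at half the most. Time passes only in rows, so rows that repeat a pose let the fingers close. It gives the time, the measured TCP pose, the force and the opening at its end, in the units of the state.
- bot.read_state(): the state, without advancing time (a new reading comes with each control period).
- optics.capture(name): name is "side" or "top"; returns the picture (384x512x3 uint8, red, green, blue); there is no depth.
- optics.camera_params(name): a dict with "vfov" (degrees; the focal length in pixels is half the picture's height over the tangent of half this angle, whatever the lens; pixels are square), "cx", "cy" (the principal point, pixels), "world_from_camera" (4x4, takes a point from camera to world coordinates). Camera axes: x right, y down, z forward; pixel columns grow to the right and rows downward; lengths in m; the calibration is good to about 2 mm. A picture is of the moment at which its call begins. camera_params takes no time and is no camera call.
- hand_in(): hands the job in, once; it reports no verdict.
The state is a dict: "time_s": time; "joint_positions": joint angles; "qvel": joint speeds; "tau": joint torques, N m; "position": TCP position; "tcp_rot": TCP orientation; "force": force on the tool from outside, world axes, zero at the start; "moment": the same for the moment, N m; "opening": opening from 0.0 (shut) to 1.0 (fully open).
Only numpy, scipy, OpenCV 4.12 (cv2) and the standard library are available. Lean on these libraries where they do the work, as an engineer would, in place of code of your own. Each camera call takes 0.05 s, during which the arm holds its last target. There are 200 camera calls.

## Working session

There is one attempt and no reset: what is moved stays moved. The work goes in short steps, Python scripts to look and compute and a tool call to move; the robot and the scene stay as the last step left them, time stands still between calls to the robot, and variables do not carry over. Pictures are saved under pics/ and viewed, on a budget of 10 in all, crops included, one or two more only if the job needs it, and the job is handed in when it is done.

Besides the shell and the picture viewer there is one more tool, called after ">>>" as name([rows], argument=value, ...), one row to a line, values as JSON. move_arm: Moves the arm, as the interface text tells. Its arguments: {"type":"object","properties":{"series":{"type":"array"}},"required":["series"]}

```bash
mkdir -p pics
python3 - <<'E'
from rig import bot,optics
import cv2,numpy as np
np.set_printoptions(precision=4,suppress=True)
for n in("side","top"):
    cv2.imwrite(f"pics/{n}0.png",cv2.resize(optics.capture(n)[:,:,::-1],(768,576),interpolation=cv2.INTER_CUBIC)); p=optics.camera_params(n);print(n,p)
print(bot.read_state(),bot.nose_length)
E
```

```text
side {'vfov': 57.53895953456248, 'cx': 251.4457573268577, 'cy': 186.2392192379814, 'world_from_camera': array([[ 0.9991, -0.0219,  0.0353,  0.5941],
       [-0.0396, -0.758 ,  0.651 , -0.5354],
       [ 0.0125, -0.6518, -0.7583,  0.743 ],
       [ 0.    ,  0.    ,  0.    ,  1.    ]])}
top {'vfov': 44.27330675113471, 'cx': 258.0269626449179, 'cy': 191.16045651674008, 'world_from_camera': array([[-0.0105, -0.9939,  0.1101,  0.4772],
       [-0.9999,  0.0112,  0.0056, -0.0311],
       [-0.0068, -0.1101, -0.9939,  1.4215],
       [ 0.    ,  0.    ,  0.    ,  1.    ]])}
{'time_s': 0.1, 'joint_positions': array([ 59.9598,  30.2748,  82.1492,  -0.0023,  67.6889, -10.2273]), 'qvel': array([ 0.0651, -0.1185, -0.1613, -0.0265,  0.1102, -0.0354]), 'tau': array([  0.0008, -44.0986, -17.7152,   0.0635,   0.0533,  -0.    ]), 'position': array([0.2115, 0.5875, 0.2387]), 'tcp_rot': array([[-0.9408,  0.3389, -0.001 ],
       [ 0.3389,  0.9408, -0.0017],
       [ 0.0003, -0.0019, -1.    ]]), 'force': array([-0.4058,  0.4876,  0.087 ]), 'moment': array([-0.0418, -0.0378,  0.0138]), 'opening': 0.9993634078080683} 0.017
```

View pics/side0.png

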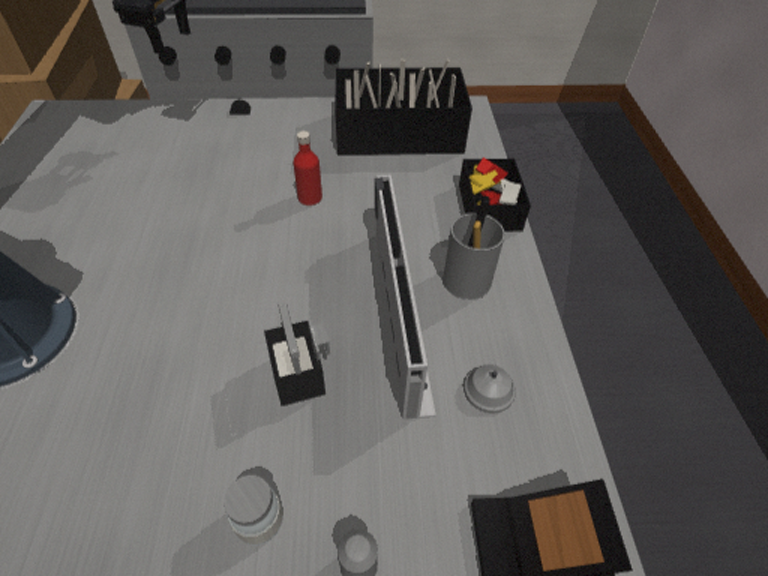

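View pics/top0.png

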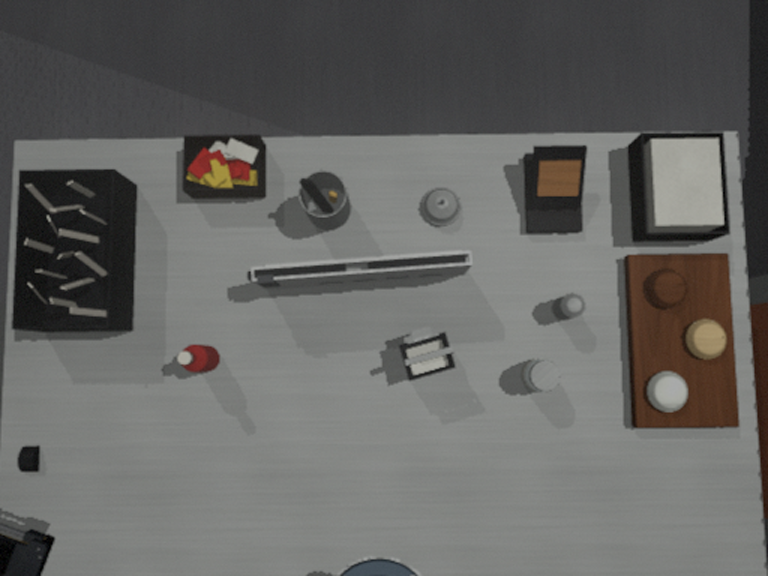

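The side view shows the caddy at about (295,360), hook to its right at (322,345), and the rail from (382,180) to (415,410). A lighter gap in the strip at about (398,262) is probably the notch. In the top view the gap is at (356,268), and the caddy at (427,355) is turned a little. Next I zoom in.

```bash
cat > h.py <<'E'
import numpy as np
from rig import optics
P={n:optics.camera_params(n) for n in("side","top")}
def ray(n,u,v):
    p=P[n];f=192/np.tan(np.radians(p["vfov"]/2));T=p["world_from_camera"]
    return T[:3,3],T[:3,:3]@np.array([(u-p["cx"])/f,(v-p["cy"])/f,1.])
def onz(n,u,v,z):
    o,d=ray(n,u,v);return o+d*(z-o[2])/d[2]
def tri(a,b):
    o,d=ray("side",*a);q,e=ray("top",*b)
    s=np.linalg.lstsq(np.c_[d,-e],q-o,rcond=None)[0]
    A=o+s[0]*d;B=q+s[1]*e;return (A+B)/2,np.linalg.norm(A-B)
def proj(n,X):
    p=P[n];f=192/np.tan(np.radians(p["vfov"]/2));c=np.linalg.inv(p["world_from_camera"])@np.r_[X,1]
    return np.array([p["cx"]+f*c[0]/c[2],p["cy"]+f*c[1]/c[2]])
E
python3 - <<'E'
from rig import optics
import cv2
t=optics.capture("top")[:,:,::-1];s=optics.capture("side")[:,:,::-1]
cv2.imwrite("pics/t1.png",cv2.resize(t[160:260,160:320],None,fx=5,fy=5,interpolation=cv2.INTER_CUBIC))
cv2.imwrite("pics/s1.png",cv2.resize(s[110:280,165:305],None,fx=3.5,fy=3.5,interpolation=cv2.INTER_CUBIC))
E
```

```text
(no output)
```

View pics/t1.png

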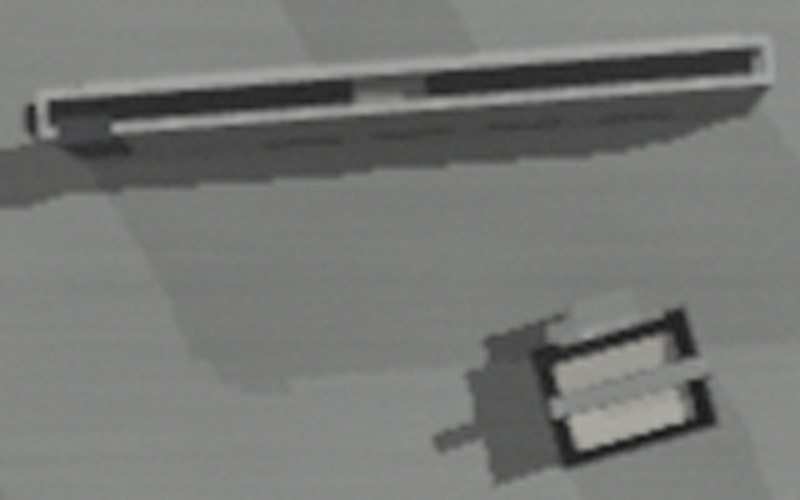

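View pics/s1.png

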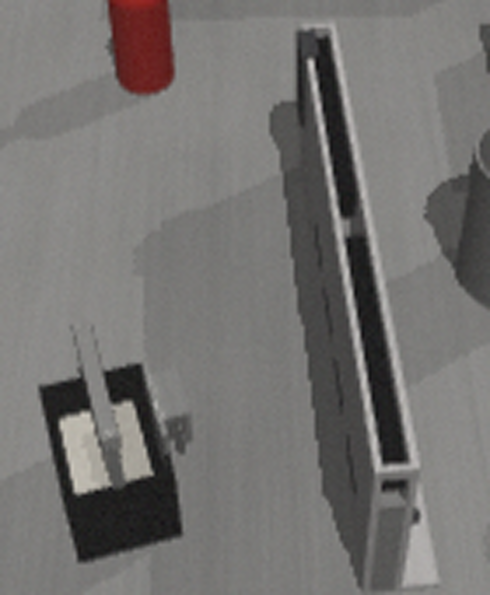

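The top crop gives these points:
- **Rail corners:** (40,93), (770,38), (772,87) and (38,137).
- **Notch:** columns 352–427 at row ~90.
- **Bar ends:** (553,410) and (712,365).
- **Box rim corners:** (533,350), (685,308), (718,423) and (565,467).

The side crop shows the bar's near end at about (110,440) and its far end at about (80,328).

Run:
```python
from h import *
np.set_printoptions(precision=4,suppress=True)
T=lambda U,V:(160+(U+.5)/5-.5,160+(V+.5)/5-.5)
S=lambda U,V:(165+(U+.5)/3.5-.5,110+(V+.5)/3.5-.5)
t=lambda U,V,z:onz("top",*T(U,V),z)
s=lambda U,V,z:onz("side",*S(U,V),z)
FL,FR,BL,BR=t(38,137,.15),t(772,87,.15),t(40,93,.15),t(770,38,.15)
print("rail corners",FL,FR,BL,BR,"len",np.linalg.norm(FL-FR),"w",np.linalg.norm(FL-BL))
for a,b in((FL,FR),(BL,BR)):
    d=a-b;print("rail yaw",np.degrees(np.arctan2(-d[0],d[1])))
print("rail side: near F,B far F,B",s(377,472,.15),s(415,470,.15),s(300,28,.15),s(333,27,.15))
print("notch top",t(352,92,.138),t(427,87,.138))
print("notch side",s(345,215,.138),s(353,236,.138))
a,b=t(553,410,.135),t(712,365,.135);d=a-b
print("bar",a,b,(a+b)/2,np.linalg.norm(d),np.degrees(np.arctan2(-d[0],d[1])))
c=[t(*q,.08) for q in((533,350),(685,308),(718,423),(565,467))]
d=c[0]-c[1]+c[3]-c[2];print("box",sum(c)/4,[np.linalg.norm(c[i]-c[i-1]) for i in range(4)],np.degrees(np.arctan2(-d[0],d[1])))
c=[s(*q,.08) for q in((40,387),(140,366),(182,530),(80,560))];print("side box",c,sum(c)/4)
a,b=s(80,328,.135),s(112,438,.135);print("side bar",a,b,(a+b)/2)
# hook top, bridge top z=.128-.032+.005=.101
print("hook top",t(600,305,.101),"side",s(172,425,.101))
# jar/shaker tops
print("jar",t(*(np.array([541,376])/1.5*5-800),.09),"shaker",t(*(np.array([571,305])/1.5*5-800),.09))
```

```text
rail corners [0.6323 0.2227 0.15  ] [ 0.6551 -0.1764  0.15  ] [0.6564 0.2218 0.15  ] [ 0.6821 -0.176   0.15  ] len 0.3997689260345668 w 0.02413286140264506
rail yaw 3.277362115890057
rail yaw 3.6943288872681337
rail side: near F,B far F,B [ 0.6567 -0.1777  0.15  ] [ 0.6781 -0.1771  0.15  ] [0.6284 0.217  0.15  ] [0.6538 0.2176 0.15  ]
notch top [0.6567 0.0527 0.138 ] [0.659  0.0115 0.138 ]
notch side [0.652  0.0307 0.138 ] [0.6562 0.0114 0.138 ]
bar [ 0.4819 -0.0554  0.135 ] [ 0.5053 -0.142   0.135 ] [ 0.4936 -0.0987  0.135 ] 0.08972127765326819 15.1053396661774
box [ 0.4947 -0.0975  0.08  ] [np.float64(0.06815463935794716), np.float64(0.08952427711019517), np.float64(0.06732868780608939), np.float64(0.08988741777115923)] 15.049694680126764
side box [array([ 0.4475, -0.0641,  0.08  ]), array([ 0.5123, -0.049 ,  0.08  ]), array([ 0.5433, -0.172 ,  0.08  ]), array([ 0.4836, -0.1898,  0.08  ])] [ 0.4967 -0.1187  0.08  ]
side bar [ 0.4801 -0.0588  0.135 ] [ 0.5052 -0.1408  0.135 ] [ 0.4927 -0.0998  0.135 ]
hook top [ 0.5401 -0.0831  0.101 ] side [ 0.5369 -0.1104  0.101 ]
jar [ 0.4553 -0.3077  0.09  ] shaker [ 0.5874 -0.3686  0.09  ]
```

>>> move_arm([
  [-0.498, -0.551, 0, 0.96, 0.045],
  [-0.498, -0.551, 0, 0.96, 0.045],
  [-0.498, -0.551, 0, 0.96, 0.045],
  [-0.498, -0.551, 0, 0.96, 0.045],
  [-0.498, -0.551, 0, 0.96, 0.045],
])

```text
time_s: 0.82
position: [0.3308, 0.2971, 0.2397]
tcp_rot: [[-0.278, 0.961, 0.0], [0.961, 0.278, -0.001], [-0.001, -0.0, -1.0]]
force: [0.9, 0.5, -0.3]
opening: 0.551
```

```bash
cat > g.py <<'E'
# python3 g.py x y z yaw : row that brings TCP there with tool y along yaw (deg)
import sys,numpy as np
from rig import bot
np.set_printoptions(precision=4,suppress=True)
s=bot.read_state();R=s["tcp_rot"];x,y,z,w=map(float,sys.argv[1:])
d=R.T@(np.array([x,y,z])-s["position"]);a=np.degrees(np.arctan2(R[1,1],R[0,1]))
print("t",s["time_s"],"pos",s["position"],"yaw",a,"tilt",R[:,2],"F",s["force"],"M",s["moment"],"open",s["opening"],"\nrow",d,np.radians((a-w+180)%360-180))
E
python3 g.py .493 -.099 .24 15.1
```

```text
t 0.825 pos [0.3308 0.2971 0.2397] yaw 16.156606245967286 tilt [ 0.0002 -0.0009 -1.    ] F [ 0.8689  0.4797 -0.3187] M [-0.0694 -0.0231 -0.0012] open 0.5509627217203613 
row [-0.4256  0.0456  0.0001] 0.01844125788926623
```

>>> move_arm([
  [-0.426, 0.046, 0, 0.018, 0.045],
  [-0.426, 0.046, 0, 0.018, 0.045],
  [-0.426, 0.046, 0, 0.018, 0.045],
  [-0.426, 0.046, 0, 0.018, 0.045],
  [-0.426, 0.046, 0, 0.018, 0.045],
])

```text
time_s: 1.45
position: [0.4494, 0.0076, 0.2401]
tcp_rot: [[-0.26, 0.965, 0.001], [0.965, 0.26, -0.001], [-0.001, 0.001, -1.0]]
force: [1.0, 0.5, 0.1]
opening: 0.516
```

```bash
python3 g.py .493 -.099 .24 15.1
```

```text
t 1.45 pos [0.4494 0.0076 0.2401] yaw 15.094099911327666 tilt [ 0.001  -0.0008 -1.    ] F [0.9595 0.5468 0.1114] M [-0.057  -0.0073 -0.0479] open 0.5162301285376444 
row [-0.1143  0.0143  0.0002] -0.00010297597349160003
```

>>> move_arm([
  [-0.06, 0.007, 0, 0, 0.045],
  [-0.114, 0.014, 0, 0, 0.045],
  [-0.114, 0.014, 0.03, 0, 0.045],
  [-0.114, 0.014, 0.06, 0, 0.045],
  [-0.114, 0.014, 0.06, 0, 0.045],
])

```text
time_s: 2.08
position: [0.4909, -0.0984, 0.1784]
tcp_rot: [[-0.26, 0.966, -0.004], [0.966, 0.26, 0.002], [0.003, -0.004, -1.0]]
force: [-0.0, 0.5, 0.6]
opening: 0.515
```

```bash
python3 g.py .493 -.099 .127 15.1
```

```text
t 2.075 pos [ 0.4909 -0.0984  0.1784] yaw 15.060552431459687 tilt [-0.0044  0.0016 -1.    ] F [-0.0462  0.4951  0.5697] M [-0.0788  0.067  -0.003 ] open 0.5147362738814304 
row [-0.0013  0.002   0.0514] -0.0006884899529345577
```

>>> move_arm([
  [-0.001, 0.002, 0.025, 0, 0.045],
  [-0.001, 0.002, 0.05, 0, 0.045],
  [-0.001, 0.002, 0.051, 0, 0.045],
  [-0.001, 0.002, 0.051, 0, 0.045],
  [-0.001, 0.002, 0.051, 0, 0.045],
])

```text
time_s: 2.7
position: [0.4939, -0.099, 0.1287]
tcp_rot: [[-0.26, 0.966, -0.002], [0.966, 0.26, 0.0], [0.001, -0.002, -1.0]]
force: [0.2, -0.4, 0.7]
opening: 0.521
```

```bash
python3 g.py .493 -.099 .127 15.1
python3 - <<'E'
from rig import optics
import cv2,numpy as np
t=optics.capture("top")[:,:,::-1];s=optics.capture("side")[:,:,::-1]
a=cv2.resize(t[190:280,230:330],(400,360),interpolation=2);b=cv2.resize(s[180:270,155:255],(400,360),interpolation=2)
cv2.imwrite("pics/g1.png",np.hstack([a,b]))
E
```

```text
t 2.7 pos [ 0.4939 -0.099   0.1287] yaw 15.078249808933773 tilt [-0.0018  0.0004 -1.    ] F [ 0.1906 -0.3541  0.6726] M [-0.0727  0.037   0.0259] open 0.5211554145285909 
row [ 0.0003 -0.0008  0.0017] -0.00037961244704335826
```

View pics/g1.png

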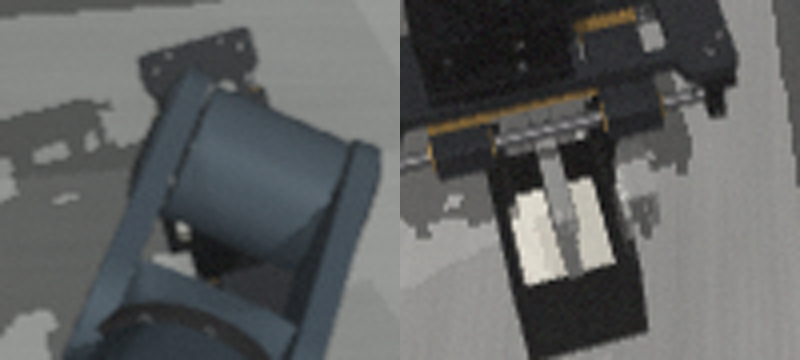

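The right half (side view) shows the bar at about (550,150), midway between the fingers at ~465 and ~635. I close on it.

>>> move_arm([
  [0, -0.001, 0.001, 0, 0.045],
  [0, -0.001, 0.001, 0, 0.005],
  [0, -0.001, 0.001, 0, 0.005],
  [0, -0.001, 0.001, 0, 0.005],
  [0, -0.001, 0.001, 0, 0.005],
])

```text
time_s: 3.42
position: [0.4925, -0.0992, 0.1273]
tcp_rot: [[-0.26, 0.966, -0.003], [0.966, 0.26, 0.001], [0.001, -0.002, -1.0]]
force: [0.8, 0.0, -0.7]
opening: 0.148
```

>>> move_arm([
  [0, 0, 0, 0, 0.005],
  [0, 0, 0, 0, 0.005],
  [0, 0, -0.01, 0, 0.005],
  [0, 0, -0.03, 0, 0.005],
  [0, 0, -0.03, 0, 0.005],
])

```text
time_s: 4.05
position: [0.4935, -0.0995, 0.1586]
tcp_rot: [[-0.26, 0.966, 0.0], [0.966, 0.26, -0.0], [-0.001, 0.0, -1.0]]
force: [0.2, 0.8, -2.4]
opening: 0.133
```

```bash
python3 g.py .493 -.099 .24 3.45
```

```text
t 4.05 pos [ 0.4935 -0.0995  0.1586] yaw 15.075436225996022 tilt [ 0.0003 -0.0005 -1.    ] F [ 0.228   0.796  -2.3744] M [-0.0883  0.0302  0.0008] open 0.13317245328651206 
row [ 0.0006 -0.0003 -0.0814] 0.20290213912425425
```

>>> move_arm([
  [0, 0, -0.03, 0.1, 0.005],
  [0, 0, -0.06, 0.2, 0.005],
  [0, 0, -0.078, 0.203, 0.005],
  [0, 0, -0.078, 0.203, 0.005],
  [0, 0, -0.078, 0.203, 0.005],
])

```text
time_s: 4.68
position: [0.4925, -0.0991, 0.2354]
tcp_rot: [[-0.06, 0.998, -0.002], [0.998, 0.06, 0.001], [0.001, -0.002, -1.0]]
force: [-0.3, 0.6, -2.9]
opening: 0.134
```

```bash
python3 g.py .53 .0295 .235 3.45
```

```text
t 4.675 pos [ 0.4925 -0.0991  0.2354] yaw 3.4508305436982467 tilt [-0.002   0.0005 -1.    ] F [-0.3061  0.5847 -2.9498] M [-0.0673  0.0446 -0.0512] open 0.13426540526317313 
row [0.1261 0.0452 0.0004] 1.44957221160225e-05
```

>>> move_arm([
  [0.035, 0.012, 0, 0, 0.005],
  [0.075, 0.026, 0, 0, 0.005],
  [0.115, 0.04, 0, 0, 0.005],
  [0.126, 0.045, 0, 0, 0.005],
  [0.126, 0.045, 0, 0, 0.005],
])

```text
time_s: 5.3
position: [0.5293, 0.0299, 0.2342]
tcp_rot: [[-0.062, 0.998, -0.004], [0.998, 0.062, 0.0], [0.001, -0.004, -1.0]]
force: [-0.7, -0.2, -3.5]
opening: 0.134
```

>>> move_arm([
  [0, 0, 0, 0, 0.005],
  [0, 0, 0, 0, 0.005],
])

```text
time_s: 5.55
position: [0.5289, 0.0289, 0.2339]
tcp_rot: [[-0.061, 0.998, -0.005], [0.998, 0.061, 0.0], [0.0, -0.005, -1.0]]
force: [1.6, 0.1, -3.8]
opening: 0.131
```

```bash
python3 g.py .6025 .0295 .235 3.45
python3 - <<'E'
from rig import optics
import cv2,numpy as np
t=optics.capture("top")[:,:,::-1];s=optics.capture("side")[:,:,::-1]
a=cv2.resize(t[150:250,190:290],(400,400),interpolation=2);b=cv2.resize(s[110:210,180:280],(400,400),interpolation=2)
cv2.imwrite("pics/g2.png",np.hstack([a,b]))
E
```

```text
t 5.55 pos [0.5289 0.0289 0.2339] yaw 3.47881205877933 tilt [-0.0053  0.0001 -1.    ] F [ 1.5954  0.134  -3.7728] M [-0.0893  0.0112 -0.0406] open 0.13129716073805878 
row [-0.0038  0.0735 -0.0015] 0.000502865289977325
```

View pics/g2.png

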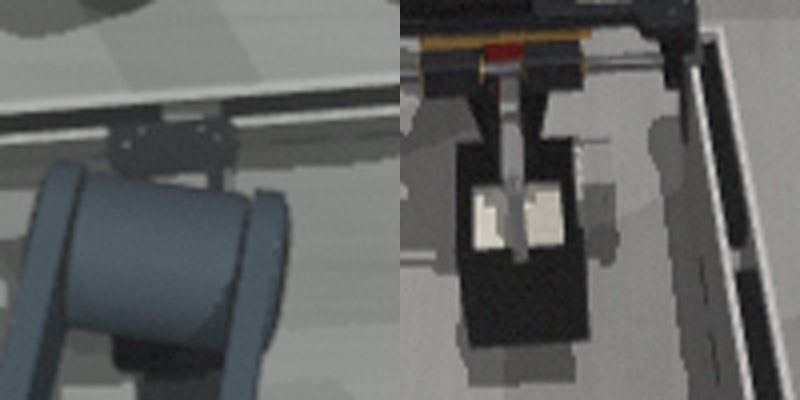

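The side half shows the caddy hanging level. The bar's near end is at about (520,258), the tongue's lowest corner at about (612,264), and the near rim corners at (466,250) and (583,240). I compare these with the expected pose.

Run:
```python
from h import *
from rig import bot
np.set_printoptions(precision=1,suppress=True)
s=bot.read_state();a=np.radians(3.48);X=np.array([np.cos(a),np.sin(a),0]);Y=np.array([-X[1],X[0],0])
b=s["position"]+[0,0,.0007]
for n,x,y,z in(("tongue",.053,-.018,-.06),("tongue rear",.048,-.018,-.06),("bridge top near",.053,-.018,-.027),("bridge far",.053,.018,-.027),("bar near top +",.006,-.045,.007),("bar near low",.006,-.045,-.007),("rim hook near",.035,-.045,-.048),("rim back near",-.035,-.045,-.048),("bottom hook near",.035,-.045,-.128),("bottom back near",-.035,-.045,-.128)):
    p=proj("side",b+X*x+Y*y+[0,0,z]);print(n,(p-[180,110]+.5)*4+[400,0])
```

```text
tongue [617.1 225.2]
tongue rear [608.2 225.8]
bridge top near [615.5 183.1]
bridge far [611.3 138.4]
bar near top + [525.6 177.8]
bar near low [527.7 197.2]
rim hook near [586.8 247.6]
rim back near [457.1 256. ]
bottom hook near [592.6 340.8]
bottom back near [472.6 349.2]
```

The box corners match the prediction to about 1 px, so the grasp is square. I move over the channel at this height.

>>> move_arm([
  [-0.001, 0.02, 0, 0, 0.005],
  [-0.003, 0.045, 0, 0, 0.005],
  [-0.004, 0.068, 0, 0, 0.005],
  [-0.004, 0.0745, 0, 0, 0.005],
  [-0.004, 0.0745, 0, 0, 0.005],
])

```text
time_s: 6.28
position: [0.6031, 0.0293, 0.2335]
tcp_rot: [[-0.06, 0.998, -0.006], [0.998, 0.06, 0.0], [0.001, -0.006, -1.0]]
force: [-0.4, 0.6, -4.5]
opening: 0.134
```

>>> move_arm([
  [0, 0, 0, 0, 0.005],
  [0, 0, 0, 0, 0.005],
])

```text
time_s: 6.52
position: [0.6022, 0.0294, 0.2335]
tcp_rot: [[-0.06, 0.998, -0.007], [0.998, 0.06, 0.0], [0.001, -0.007, -1.0]]
force: [-0.4, -0.6, -2.6]
opening: 0.133
```

```bash
python3 g.py .6035 .0295 .21 3.45;  python3 - <<'E'
from rig import optics
import cv2,numpy as np
t=optics.capture("top")[:,:,::-1];s=optics.capture("side")[:,:,::-1]
a=cv2.resize(t[150:230,190:270],(400,400),interpolation=2);b=cv2.resize(s[130:210,210:290],(400,400),interpolation=2)
cv2.imwrite("pics/g3.png",np.hstack([a,b]))
E
```

```text
t 6.525 pos [0.6022 0.0294 0.2335] yaw 3.4625331771748655 tilt [-0.0071  0.0003 -1.    ] F [-0.3882 -0.555  -2.5838] M [-0.0133  0.0077  0.0387] open 0.13326739899030732 
row [0.     0.0015 0.0235] 0.000218745207437341
```

View pics/g3.png

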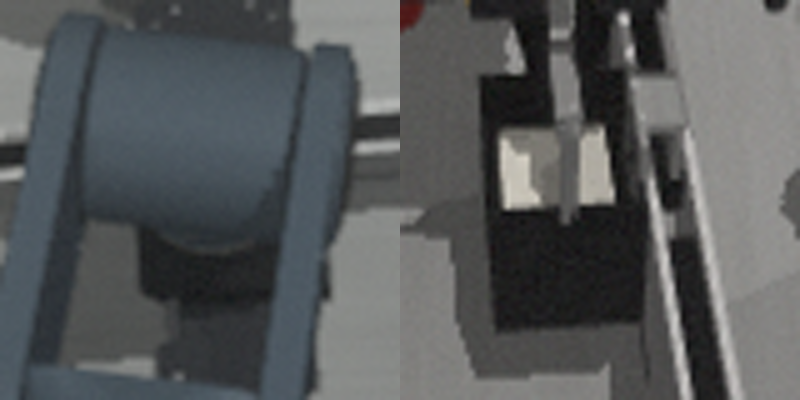

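The side half shows the hook's bridge over the lip at about (655,95) and the tongue over the channel. I lower in small steps and watch the force.

>>> move_arm([
  [0, 0.0015, 0.008, 0, 0.005],
  [0, 0.0015, 0.016, 0, 0.005],
  [0, 0.0015, 0.021, 0, 0.005],
  [0, 0.0015, 0.025, 0, 0.005],
  [0, 0.0015, 0.025, 0, 0.005],
])

```text
time_s: 7.25
position: [0.6038, 0.0295, 0.2081]
tcp_rot: [[-0.06, 0.998, -0.007], [0.998, 0.06, 0.0], [0.001, -0.007, -1.0]]
force: [-0.1, 0.2, -3.2]
opening: 0.134
```

>>> move_arm([
  [0, 0, 0.002, 0, 0.005],
  [0, 0, 0.004, 0, 0.005],
  [0, 0, 0.006, 0, 0.005],
  [0, 0, 0.007, 0, 0.005],
  [0, 0, 0.007, 0, 0.005],
])

```text
time_s: 7.88
position: [0.6037, 0.0295, 0.2011]
tcp_rot: [[-0.06, 0.998, -0.007], [0.998, 0.06, 0.0], [0.001, -0.007, -1.0]]
force: [-0.3, 0.2, -3.0]
opening: 0.135
```

```bash
python3 g.py .6035 .0295 .19 3.45
```

```text
t 7.875 pos [0.6037 0.0295 0.2011] yaw 3.466632107951688 tilt [-0.0074  0.0004 -1.    ] F [-0.2763  0.2345 -2.9916] M [-0.1035  0.0495  0.0342] open 0.13453544125077319 
row [ 0.     -0.0001  0.0111] 0.0002902850453041788
```

>>> move_arm([
  [0, 0, 0.001, 0, 0.005],
  [0, 0, 0.002, 0, 0.005],
  [0, 0, 0.003, 0, 0.005],
  [0, 0, 0.004, 0, 0.005],
  [0, 0, 0.005, 0, 0.005],
])

```text
time_s: 8.5
position: [0.6036, 0.0295, 0.196]
tcp_rot: [[-0.06, 0.998, -0.007], [0.998, 0.06, 0.0], [0.001, -0.007, -1.0]]
force: [-0.3, 0.3, -4.3]
opening: 0.134
```

```bash
python3 g.py .6035 .0295 .19 3.45
```

```text
t 8.5 pos [0.6036 0.0295 0.196 ] yaw 3.4655204961612154 tilt [-0.0074  0.0004 -1.    ] F [-0.3019  0.2972 -4.2507] M [-0.1131  0.0652  0.0274] open 0.13357061685083532 
row [ 0.     -0.0001  0.006 ] 0.00027088375955610565
```

No contact at the strip level yet, so I continue in 1 mm steps.

>>> move_arm([
  [0, 0, 0.001, 0, 0.005],
  [0, 0, 0.002, 0, 0.005],
  [0, 0, 0.003, 0, 0.005],
  [0, 0, 0.003, 0, 0.005],
])

```text
time_s: 9.0
position: [0.6036, 0.0295, 0.1929]
tcp_rot: [[-0.06, 0.998, -0.008], [0.998, 0.06, 0.0], [0.001, -0.008, -1.0]]
force: [0.6, 0.9, -2.8]
opening: 0.134
```

```bash
python3 g.py .6035 .0295 .185 3.45
```

```text
t 9.0 pos [0.6036 0.0295 0.1929] yaw 3.4672351080906676 tilt [-0.0076  0.0004 -1.    ] F [ 0.5572  0.8839 -2.8175] M [-0.0227  0.023  -0.0099] open 0.13357697920346662 
row [0.     0.     0.0079] 0.0003008093831191203
```

The tongue tip is 4 mm below the strip top with no contact, so it is in the notch. The bridge should meet the lip at TCP z of about 0.181.

>>> move_arm([
  [0, 0, 0.002, 0, 0.005],
  [0, 0, 0.004, 0, 0.005],
  [0, 0, 0.006, 0, 0.005],
  [0, 0, 0.008, 0, 0.005],
  [0, 0, 0.009, 0, 0.005],
])

```text
time_s: 9.62
position: [0.6034, 0.0295, 0.1837]
tcp_rot: [[-0.06, 0.998, -0.008], [0.998, 0.06, 0.0], [0.001, -0.008, -1.0]]
force: [-0.3, -0.2, -2.6]
opening: 0.135
```

```bash
python3 g.py .6035 .0295 .181 3.45
```

```text
t 9.625 pos [0.6034 0.0295 0.1837] yaw 3.466368587005701 tilt [-0.0079  0.0005 -1.    ] F [-0.2858 -0.1912 -2.6122] M [-0.0968  0.0544  0.0148] open 0.13513533632039476 
row [-0.      0.0001  0.0027] 0.0002856857371486401
```

>>> move_arm([
  [0, 0, 0.001, 0, 0.005],
  [0, 0, 0.0015, 0, 0.005],
  [0, 0, 0.002, 0, 0.005],
  [0, 0, 0.0025, 0, 0.005],
  [0, 0, 0.0025, 0, 0.005],
])

```text
time_s: 10.25
position: [0.6033, 0.0294, 0.1816]
tcp_rot: [[-0.06, 0.998, -0.008], [0.998, 0.06, 0.0], [0.001, -0.008, -1.0]]
force: [-1.2, -0.4, 0.9]
opening: 0.135
```

```bash
python3 g.py .6035 .0295 .181 3.45
```

```text
t 10.25 pos [0.6033 0.0294 0.1816] yaw 3.466941968831438 tilt [-0.0079  0.0003 -1.    ] F [-1.2082 -0.4115  0.8957] M [-0.1472  0.3197  0.0141] open 0.13450642316044545 
row [0.0001 0.0002 0.0006] 0.00029569313787899373
```

The bridge is on the lip: the weight has come off the arm at TCP z 0.1816, against a predicted 0.1813. I release.

>>> move_arm([
  [0, 0, 0.0005, 0, 0.005],
  [0, 0, 0.0005, 0, 0.02],
  [0, 0, 0.0005, 0, 0.03],
  [0, 0, 0, 0, 0.04],
  [0, 0, 0, 0, 0.04],
])

```text
time_s: 10.88
position: [0.6036, 0.0294, 0.1817]
tcp_rot: [[-0.061, 0.998, -0.007], [0.998, 0.061, 0.0], [0.001, -0.007, -1.0]]
force: [-0.6, -0.7, -0.2]
opening: 0.436
```

```bash
python3 g.py .6035 .0295 .26 3.45
```

```text
t 10.875 pos [0.6036 0.0294 0.1817] yaw 3.4695798935490534 tilt [-0.0072  0.0002 -1.    ] F [-0.5883 -0.6865 -0.1582] M [-0.0881  0.0956  0.0174] open 0.4357706269590834 
row [ 0.0001 -0.0007 -0.0783] 0.0003417336096211701
```

>>> move_arm([
  [0, 0, -0.01, 0, 0.04],
  [0, 0, -0.03, 0, 0.04],
  [0, 0, -0.06, 0, 0.04],
  [0, 0, -0.1, 0, 0.04],
  [0, 0, -0.12, 0, 0.04],
])

```text
time_s: 11.5
position: [0.6056, 0.0293, 0.3052]
tcp_rot: [[-0.06, 0.998, -0.002], [0.998, 0.06, -0.0], [-0.0, -0.002, -1.0]]
force: [-0.4, 0.7, -1.2]
opening: 0.459
```

>>> move_arm([
  [0, -0.05, 0, 0, 0.04],
  [0, -0.1, 0, 0, 0.04],
  [0, -0.14, 0, 0, 0.04],
  [0, -0.14, 0, 0, 0.04],
  [0, -0.14, 0, 0, 0.04],
])

```text
time_s: 12.12
position: [0.4671, 0.0206, 0.3065]
tcp_rot: [[-0.06, 0.998, 0.001], [0.998, 0.06, -0.001], [-0.001, 0.001, -1.0]]
force: [0.7, -0.1, 0.5]
opening: 0.46
```

```bash
python3 g.py .6035 .0295 .26 3.45
python3 - <<'E'
from rig import optics
import cv2,numpy as np
t=optics.capture("top")[:,:,::-1];s=optics.capture("side")[:,:,::-1]
a=cv2.resize(t[150:230,190:270],(400,400),interpolation=2);b=cv2.resize(s[110:190,210:290],(400,400),interpolation=2)
cv2.imwrite("pics/e1.png",np.hstack([a,b]))
cv2.imwrite("pics/e1s.png",s)
E
```

```text
t 12.125 pos [0.4671 0.0206 0.3065] yaw 3.462883108652904 tilt [ 0.001  -0.0009 -1.    ] F [ 0.6779 -0.1146  0.5334] M [-0.0305  0.0155  0.08  ] open 0.46037595167205153 
row [0.0007 0.1367 0.0466] 0.00022485266388553188
```

View pics/e1.png

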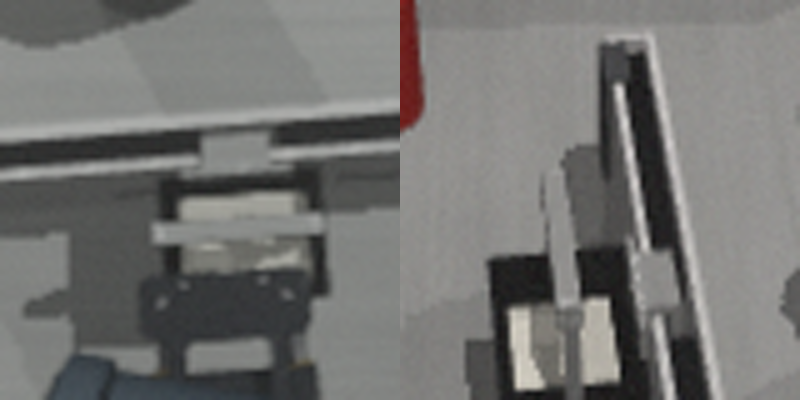

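Both views show the hook's bridge across the lip, at (235,150) in the top half and (655,280) in the side half, with the tongue in the channel and the bar level. I check that it hangs still, the bar's height, and that the bystanders haven't moved.

>>> move_arm([
  [0, -0.04, -0.02, 0, 0.04],
  [0, -0.04, -0.02, 0, 0.04],
  [0, -0.04, -0.02, 0, 0.04],
  [0, -0.04, -0.02, 0, 0.04],
  [0, -0.04, -0.02, 0, 0.04],
])

```text
time_s: 12.85
position: [0.428, 0.0182, 0.3255]
tcp_rot: [[-0.061, 0.998, -0.001], [0.998, 0.061, -0.001], [-0.0, -0.001, -1.0]]
force: [0.0, 0.4, -0.7]
opening: 0.458
```

>>> move_arm([
  [0, 0, 0, 0, 0.04],
  [0, 0, 0, 0, 0.04],
  [0, 0, 0, 0, 0.04],
  [0, 0, 0, 0, 0.04],
  [0, 0, 0, 0, 0.04],
])

```text
time_s: 13.48
position: [0.428, 0.0182, 0.3256]
tcp_rot: [[-0.061, 0.998, -0.001], [0.998, 0.061, -0.001], [-0.001, -0.001, -1.0]]
force: [-0.6, 0.4, -0.4]
opening: 0.457
```

Run:
```python
from h import *
import cv2
np.set_printoptions(precision=4,suppress=True)
t=optics.capture("top")[:,:,::-1];s=optics.capture("side")[:,:,::-1]
o=cv2.imread("pics/e1s.png")
print("caddy motion diff",np.abs(s[155:230,225:285].astype(int)-o[155:230,225:285]).mean())
T=lambda U,V:(190+(U+.5)/5-.5,150+(V+.5)/5-.5)
S=lambda U,V:(210+(U-400+.5)/5-.5,110+(V+.5)/5-.5)
print("bar far end",tri(S(552,172),T(152,235)))
print("bar on z=.189",onz("top",*T(152,235),.189),onz("top",*T(325,222),.189),"expect (.6035,.0295) +-45mm")
print("bridge side centre",onz("side",*S(656,280),.155),"top",onz("top",*T(236,152),.155))
i=cv2.imread("pics/top0.png");n=cv2.resize(t,(768,576),interpolation=cv2.INTER_CUBIC)
for k,(x,y,w,h) in dict(sauce=(170,335,60,45),shaker=(550,285,40,40),jar=(515,350,50,50),uten=(295,165,60,65),bell=(415,180,50,50)).items():
    print(k,np.abs(i[y:y+h,x:x+w].astype(int)-n[y:y+h,x:x+w]).mean())
cv2.imwrite("pics/e2.png",cv2.resize(s,(768,576),interpolation=cv2.INTER_CUBIC))
```

```text
caddy motion diff 2.7114074074074073
bar far end (array([0.5997, 0.0761, 0.1844]), np.float64(0.0026285743717713445))
bar on z=.189 [0.6005 0.0758 0.189 ] [ 0.6064 -0.0151  0.189 ] expect (.6035,.0295) +-45mm
bridge side centre [0.6458 0.0324 0.155 ] top [0.6486 0.0332 0.155 ]
sauce 6.35320987654321
shaker 7.232708333333333
jar 7.526133333333333
uten 5.9683760683760685
bell 7.313866666666667
```

View pics/e2.png

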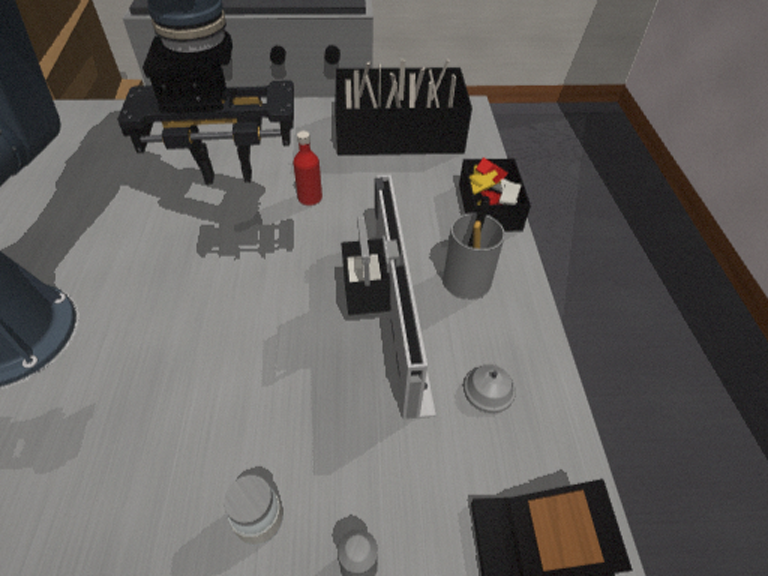

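The side view shows the caddy hanging level at (366,275) with its hook on the lip at (390,250). The bottle, jar, shaker, beaker and bell are at the same pixels as in the first picture, and the gripper is well clear.

```bash
python3 -c "
from rig import hand_in
print(hand_in())"
```

```text
the job is handed in; nothing more can be done
None
```

The napkin caddy is hanging on the rail with its tongue in the notch and its bridge resting on the lip. I handed the job in after about 13.5 s of robot time, with the gripper well clear.

- **Finding the notch:** I didn't slide the tongue along the strip. The notch showed clearly from above at y ≈ 0.032 m, and its measured length matched the given 41 mm. I lowered the tongue straight in with 1–2 mm steps, and it met no resistance below the strip's level.
- **Seating:** the weight came off the arm at TCP z = 0.1816 m; I had predicted 0.1813 m for fully home.
- **Force:** wrist force readings at the end of each move never exceeded about 5 N.
- **Last checks:** in pictures over a second apart the caddy hadn't visibly moved, though the comparison carried some image noise.
    - The bar was level and within about 1 mm of where I expected it in plan.
    - The two-camera height of the bar came out about 5 mm low (0.184 m, not 0.189 m). The two lines of sight missed each other by 2.6 mm, so I put that down to a rough pixel pick and trusted the seating height instead.
- **Bystanders:** all five stood where they were in the first side picture. Their top-view image differences were similar for all five (6–7.5 grey levels), which I took as noise and lighting.

I viewed nine pictures.

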